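Clamp a wooden blank in the bench cam press

ROBOT

A 6-joint arm with a two-finger parallel gripper is mounted at the origin on the work surface. World frame = base frame: x ahead of the robot, y to its left, z up, the work surface at z = 0. Lengths are in m, angles in rad, forces in N, time in s.
With the tool pointing down it reaches from about 0.35 to 0.975 m from the base axis. Payload 4.9 kg.
Tool frame: the origin (TCP) lies between the finger pads; the fingertips stand 25 mm ahead of it and the grasp point (between the pads) lies 6 mm ahead of it (bot.tcp_to_tips is the distance from the TCP to the fingertips, in m); z points along the fingers, y is the line along which they close (so a half turn about z gives the same grasp; the last joint's range is limited). The gripper opens to 85 mm and grips with 20 to 120 N. Pads are 22 mm wide; open, the fingers measure 114 mm over their backs; the gripper's body (76 mm by 85 mm) begins 54 mm behind the grasp point. The pads swing forward as they close: fully open they stand 13 mm farther back than shut.
Start: joints at [1.053, 0.053, 1.613, -0, 1.476, -0.119], TCP at [0.243, 0.576, 0.256] pointing down, gripper open.
Joint ranges: [-3.01, 3.01], [-1.01, 2.22], [0.06, 2.58], [-1.02, 4.17], [0.09, 2.62], [-3.14, 3.14]. Speed limits (rad/s): [2.57, 2.57, 3.14, 3.14, 3.14, 3.14].

INTERFACE

Orientations are given as a rotation vector (axis times angle).
In Python, from cell import bot gives the robot as it stands.
- The arm moves only by the tool step_arm, never from a script. Its argument "increments" is a list of rows, each a list of 4 numbers: the shift along the world's x, y, z in mm, then the turn about the world's z in rad. A call has 1 to 8 rows; each row shifts and turns the commanded pose from where the row before left it; what a row does not reach is not made up. A row lasts 1/10 s, in which the tool goes at most 50 mm and 8.59 degrees, less where a joint would pass 70% of its speed; a pose out of reach is approached as far as the arm can. A call with a gripper value outside its range is refused whole. "grip" is the closure in counts, from 0 (fully open) to 255 (shut), set as the call begins (left out, the last holds). The fingers move at their own pace and stop on an object; "force" is the grip in N (left out, the last holds). Time passes only in rows, so rows that do not move let the fingers close. It gives the time, the measured TCP pose, the force, the opening and the grip force at its end, in the units of the state.
- bot.sense(): the state, without advancing time (a new reading comes with each control period).
- bot.grab_frame(name): name is "scene" or "top" or "wrist"; returns the picture (480x640x3 uint8, blue, green, red); there is no depth.
- bot.camera_model(name): a dict with "fx", "fy", "cx", "cy" (pixels), "k1" (the pictures are not rectified: a ray, as slopes to the right and down, at radius r is drawn at 1 + k1 r^2 times it, then the intrinsics apply), "position" and "rotation" of the camera in the world. Camera axes: x right, y down, z forward; pixel columns grow to the right and rows downward; lengths in m; the calibration is good to about 2 mm. A picture is of the moment at which its call begins: read the wrist's pose just before it. camera_model takes no time and is no camera call; for the wrist camera it gives the pose at the moment of the call.
- bot.close_job(): hands the job in; it is judged then, once.
Trained networks look in the newest picture that a camera, given by its name, has taken for a name from the list of things; names that differ only in an ending like _2 or _b are one class to them, and where a whole thing is asked for, a point or a joint stands for the part that bears it (a point fixed in the world has none). Each returns a list of dicts, best first, with "p" (0 to 1); they miss things now and then, are a little off and sometimes report something else, mostly with a low value. They report only what shows in the picture. A call takes as long as a camera call. They do not tell look-alikes from the thing itself.
- bot.search_frame(query, camera): "at" ([x, y, z] in m, in world coordinates, good to about 4 mm: the middle of the surface that is visible of it).
- bot.cut_out(query, camera): "mask" (480x640 bool, what is visible of it).
The state is a dict: "time_s": time; "q": joint angles; "dq": joint speeds; "effort": joint torques, N m; "ee_pos": TCP position; "tcp_rot": TCP orientation; "contact_force": force on the tool from outside, world axes, zero at the start; "torque": the same for the moment, N m; "finger_gap": opening from 0.0 (shut) to 1.0 (fully open); "grip_force": force on a finger pad.
Only numpy, scipy, OpenCV 4.12 (cv2) and the standard library are available. Lean on these libraries where they do the work, as an engineer would, in place of code of your own. Each camera call takes 0.05 s, during which the arm holds its last target. There are 200 camera calls.

TASK

Stand the loose white-painted wooden blank on edge, as it is now, lengthwise in the empty nest of the cam press, about centred on the jaw, and let go of it. Then push the crank gently counterclockwise (seen from above), never with more than 60 N on it, squeeze included, until the follower has passed the first nose of the cam and rests in the flat dwell, so that the press stays clamped on the blank. Let go, and leave the other things on the bench alone.

Things in the scene. Friction and masses are not known exactly. Their poses are not given: they have to be found in the camera images.
- press: Cam press fixed on the bench. Origin on the vertical cam axis at bench level; z up, +y is the way follower and jaw move to clamp. Plywood base 150 (x) by 260 (y) by 12 mm, from y=-65 to 195 mm. Along +y on it: cam with crank above (y=0), follower bar, rod guide (top 44 mm above bench), sprung jaw, nest, fence. The crank turns both ways between stops well beyond this work.
- cam_axis (a point): Point on the cam axis, mid cam, 30 mm above the bench. The steel cam is a 38 mm round with one lobe that ends in a flat 24 mm long, the dwell, between two noses (10 mm rollers). The flat lies 33 mm from the axis, the noses reach 35.5 mm. The lobe points away from the follower bar at the start; turning the crank counterclockwise (from above) brings it round to bear on the bar.
- crank: Crank; origin on the cam axis at bench level, x along the arm to the handle. It is clamped on the shaft at an unknown angle: the dwell's middle is 1.7 to 2.4 rad counterclockwise from the start. Nearly free until 1.5 rad before it; then the push at the handle peaks at 6 to 9 N, and fades to nothing at the first nose (0.4 rad before the middle). Let go before this nose, it springs back.
- handle (a point): Point on the axis of the crank's upright wooden handle, 92 mm above the bench. The handle is a cylinder 20 mm in diameter standing from 64 to 112 mm above the bench on the end of the flat crank arm (22 mm wide, its top 64 mm above the bench), 65 mm from the cam axis. It does not spin on the arm.
- follower (a joint): Travel of the follower towards the blank, m: 0 unclamped, 0.013 resting in the dwell, 0.015 on either nose. Let go on a nose it may hang there by friction. Past the first nose the spring drives the crank on into the dwell, where it stays and the push needed to turn it on rises again at once (to about 6 N). Forced 0.4 rad beyond the middle it passes the second nose and springs open.
- follower_top (a point): Middle of the top of the follower bar (75 by 10 mm), 39 mm above the bench; it moves with the follower along the press's +y.
- jaw: The press's wooden jaw, 70 (x) by 14 by 17 mm, top 30 mm above the bench, carried by the follower through a stiff spring. It meets a blank that stands against the fence after about 8 mm of follower travel and slides it there if need be; in the dwell it presses with about 20 N. Its origin is the press's, shifted with its travel.
- nest (a point): Middle of the nest's floor (top of the base plate, 12 mm above the bench), axes as the press's. The open slot lies along the press's x between jaw and fence; it is 31.8 mm wide (y) while the press is unclamped.
- fence (a point): Middle of the top edge of the wooden fence's face towards the nest; fence 120 mm long (x), 22 mm thick, top 30 mm above the bench.
- blank_mid (a point): Centre of the loose wooden blank, 110 (its x) by 24 (its y) by 45 mm (its z, up), about 90 g, standing on edge on the bench; its centre is 22.5 mm above what it stands on.
- jar: Glass jar with white lid, 74 mm wide, 110 mm tall, a bystander; origin under its centre.
- paint_bottle: Green paint bottle with black cap, 60 mm wide, 130 mm tall, a bystander; origin under its centre.
- offcut: Flat wooden offcut, 90 by 50 by 18 mm, a bystander; origin under its centre.
- brush: Paintbrush lying on the bench, a bystander.
Not all that is in view belongs to the job. What is meant by the part that bears blank_mid is not blue or green, and is the smaller of those in its own colour.

How it is judged:
By the outcome, as a careful person would: the job done as asked, in the order asked, and still so for the second after the job is handed in, with the robot touching nothing.
It also fails if it takes over 72 s, if anything falls off the work surface, if the arm or the gripper's body presses on something with over 40 N, if the wrist force passes 120 N, or if a joint passes its speed limit or range.

## Working session

There is one attempt and no reset: what is moved stays moved. The work goes in short steps, Python scripts to look and compute and a tool call to move; the robot and the scene stay as the last step left them, time stands still between calls to the robot, and variables do not carry over. Pictures are saved under pics/ and viewed, at most 10 in all, crops included, and the job is handed in when it is done.

Besides the shell and the picture viewer there is one more tool, called after ">>>" by a JSON object that holds its "api" and its "payload", one argument or row to a line. step_arm: Moves the arm, as the interface text tells. Its arguments: {"type":"object","properties":{"increments":{"type":"array"},"grip":{"type":"number"},"force":{"type":"number"}},"required":["increments"]}

```bash
mkdir -p pics; ls; cat > h.py <<'E'
import numpy as np, cv2
from cell import bot
def proj(P,m):
    R=np.array(m["rotation"]);R=R if R.shape==(3,3) else cv2.Rodrigues(R)[0]
    c=R.T@(np.array(P,float)-m["position"]);s=c[:2]/c[2];s=s*(1+m["k1"]*(s@s))
    return np.array([m["fx"]*s[0]+m["cx"],m["fy"]*s[1]+m["cy"]])
def ray(px,m,z):
    R=np.array(m["rotation"]);R=R if R.shape==(3,3) else cv2.Rodrigues(R)[0]
    d=np.array([(px[0]-m["cx"])/m["fx"],(px[1]-m["cy"])/m["fy"]]);s=d.copy()
    for _ in range(20): s=d/(1+m["k1"]*(s@s))
    v=R@np.array([s[0],s[1],1]);p=np.array(m["position"]);return p+v*(z-p[2])/v[2]
E
python3 - <<'E'
from h import *
for n in ("top","scene"):
    im=bot.grab_frame(n);cv2.imwrite(f"pics/{n}0.png",im)
    m=bot.camera_model(n);print(n,np.round(m["position"],3))
    for q in ("blank_mid","handle","cam_axis","follower_top","nest","fence","jaw","press","crank"):
        for d in bot.search_frame(q,n)[:5]: print(q,np.round(d["at"],3),round(d["p"],2),np.round(proj(d["at"],m)))
print(bot.sense())
E
```

```text
pics
top [0.465 0.027 1.073]
blank_mid [0.294 0.326 0.066] 0.95 [195. 338.]
blank_mid [0.466 0.28  0.042] 0.74 [218. 260.]
blank_mid [0.765 0.197 0.063] 0.7 [253. 128.]
blank_mid [ 0.559 -0.066  0.031] 0.64 [369. 219.]
blank_mid [0.402 0.155 0.045] 0.6 [272. 288.]
handle [ 0.527 -0.136  0.069] 0.59 [402. 231.]
handle [ 0.56  -0.058  0.011] 0.16 [365. 219.]
cam_axis [ 0.554 -0.057  0.01 ] 0.9 [364. 221.]
follower_top [ 0.561 -0.063  0.038] 0.69 [368. 218.]
nest [ 0.557 -0.055  0.014] 0.88 [364. 220.]
fence [ 0.558 -0.055  0.011] 0.79 [364. 220.]
jaw [ 0.562 -0.012  0.031] 0.77 [345. 217.]
jaw [ 0.558 -0.066  0.04 ] 0.48 [369. 218.]
press [ 0.559 -0.058  0.012] 0.79 [365. 219.]
crank [ 0.529 -0.132  0.069] 0.57 [400. 230.]
scene [1.165 0.554 1.083]
blank_mid [0.48  0.286 0.046] 0.84 [406. 276.]
blank_mid [0.405 0.158 0.039] 0.84 [382. 236.]
blank_mid [0.784 0.21  0.065] 0.7 [308. 337.]
blank_mid [0.308 0.329 0.052] 0.67 [454. 243.]
handle [ 0.516 -0.142  0.073] 0.63 [275. 199.]
cam_axis [ 0.572 -0.044  0.01 ] 0.92 [288. 241.]
follower_top [ 0.562 -0.039  0.031] 0.96 [292. 236.]
nest [ 
[... 277 characters left out ...]
-0.135  0.072] 0.72 [276. 201.]
{'time_s': 1.0, 'q': array([ 1.05301009e+00,  5.27077056e-02,  1.61287939e+00,  1.76968909e-05,
        1.47602373e+00, -1.19008178e-01]), 'dq': array([ 0.00216461, -0.00105314,  0.00032474, -0.0007414 , -0.00025407,
        0.00055018]), 'effort': array([ 7.03691712e-04, -3.93667960e+01, -3.70480371e+01, -9.69971461e-05,
        2.40430199e-04,  5.82361849e-06]), 'ee_pos': array([0.24267525, 0.57594639, 0.25631112]), 'tcp_rot': array([-6.22254966e-01, -3.07932822e+00,  1.84394112e-05]), 'contact_force': array([ 0.64495478, -0.66312646, -0.25597459]), 'torque': array([-0.00450244,  0.0568916 ,  0.04438816]), 'grip_force': 0.0, 'finger_gap': 0.9967059211202332}
```

View pics/top0.png

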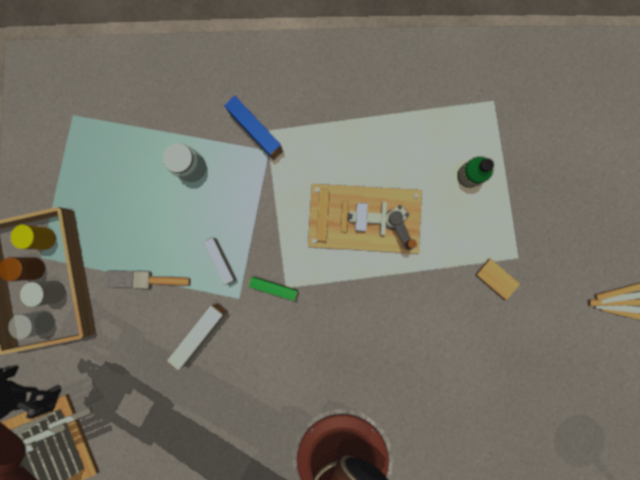

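View pics/scene0.png

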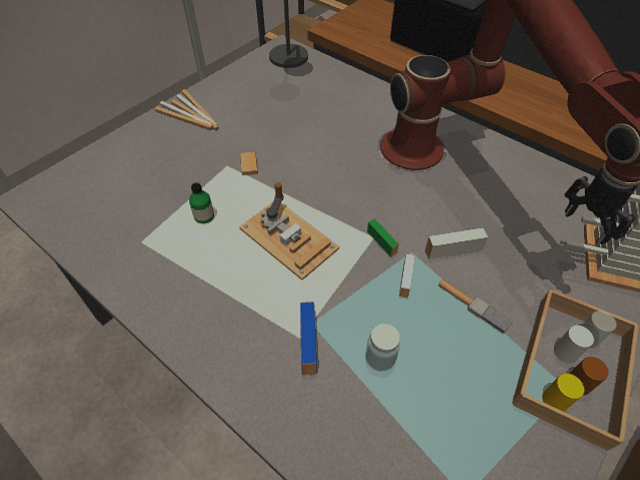

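The top picture shows four block candidates: large white (195,338), small white (219,261), blue (253,128) and green (273,289). The smaller of the two white ones, at (219,261), fits. The press is at (365,219) with its fence to the left (world +y). The crank handle is near (411,243). I'll confirm with one enlarged crop and masks.

```bash
python3 - <<'E'
from h import *
im=bot.grab_frame("top");m=bot.camera_model("top")
a=cv2.resize(im[225:305,180:240],None,fx=6,fy=6,interpolation=cv2.INTER_CUBIC)[:480]
b=cv2.resize(im[175:265,300:430],None,fx=6,fy=6,interpolation=cv2.INTER_CUBIC)
c=np.zeros((600,800,3),np.uint8)
b=cv2.resize(im[177:262,303:428],None,fx=4.4,fy=4.4,interpolation=cv2.INTER_CUBIC)
a=cv2.resize(im[230:350,165:235],None,fx=3.4,fy=3.4,interpolation=cv2.INTER_CUBIC)
c[:b.shape[0],:b.shape[1]]=b;c[:a.shape[0],555:555+a.shape[1]]=a
cv2.imwrite("pics/crop1.png",c)
def rect(mask,z,nm):
    cs,_=cv2.findContours(mask.astype(np.uint8),0,1);k=max(cs,key=cv2.contourArea).reshape(-1,2)
    w=np.array([ray(p,m,z)[:2] for p in k],np.float32)*1000
    (x,y),s,ang=cv2.minAreaRect(w);print(nm,round(x),round(y),np.round(s),round(ang,1))
for q,z in (("blank_mid",.045),("press",.012),("jaw",.03),("follower_top",.039),("crank",.064),("fence",.03)):
    for d in bot.cut_out(q,"top")[:4]:
        ys,xs=np.nonzero(d["mask"])
        if len(xs)>10: print(round(d["p"],2),xs.mean().round(),ys.mean().round());rect(d["mask"],z,q)
E
```

```text
0.86 220.0 261.0
blank_mid 464 274 [112.  34.] 27.1
0.79 253.0 127.0
blank_mid 772 199 [180.  40.] 42.3
0.66 197.0 335.0
blank_mid 295 327 [ 46. 178.] 51.9
0.55 274.0 288.0
blank_mid 401 153 [112.  28.] 71.6
0.8 365.0 219.0
press 560 -57 [262. 153.] 85.7
0.23 364.0 217.0
press 561 -85 [44. 77.] 89.1
0.69 345.0 216.0
jaw 564 -15 [25. 67.] 86.1
0.64 364.0 217.0
follower_top 558 -83 [43. 75.] 89.1
0.97 402.0 231.0
crank 529 -136 [89. 29.] 24.8
0.68 365.0 218.0
fence 560 -56 [254. 149.] 85.8
```

View pics/crop1.png

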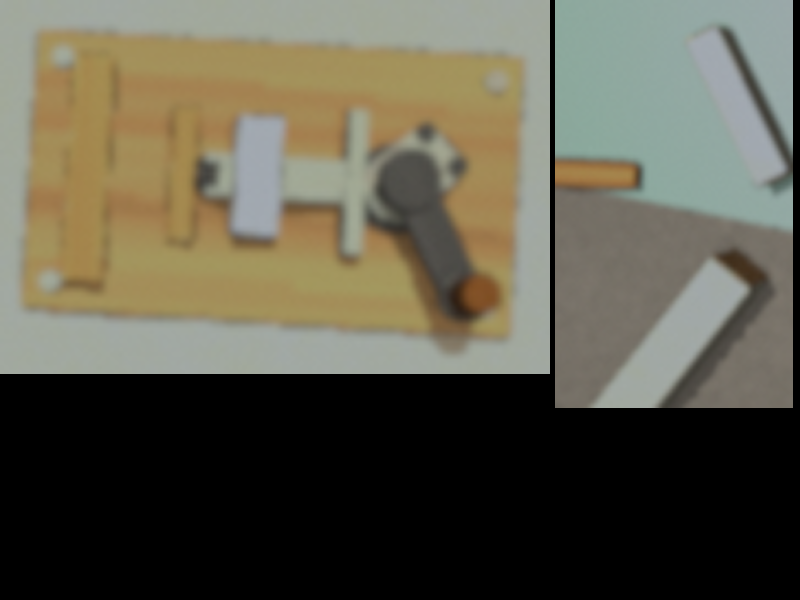

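The crop confirms it: the small white block at top right is about 112 x 30 mm, and the other white one is about 178 mm long. The press has its jaw at crop (183,175), its fence at (90,170) and the crank hub at (408,180).

>>> {"api": "step_arm", "payload": {
  "increments": [
    [27,-37,-7,0.107],
    [27,-37,-7,0.107],
    [27,-37,-7,0.107],
    [27,-37,-7,0.107],
    [27,-37,-7,0.107],
    [27,-37,-7,0.107],
    [27,-37,-7,0.107],
    [30,-39,-7,0.107]
  ],
  "grip": 0,
  "force": 30
}}

```text
time_s: 2.15
ee_pos: [0.4624, 0.2765, 0.2004]
tcp_rot: [-0.719, 3.057, 0.001]
contact_force: [0.9, 0.4, 0.7]
finger_gap: 1.001
grip_force: 0.0
```

```bash
cat >> h.py <<'E'
def closedir(s):
    R=cv2.Rodrigues(np.array(s["tcp_rot"]))[0];return np.degrees(np.arctan2(R[1,1],R[0,1]))%180
E
python3 - <<'E'
from h import *
s=bot.sense();m=bot.camera_model("wrist");im=bot.grab_frame("wrist");cv2.imwrite("pics/w1.png",im)
print(s["ee_pos"],closedir(s),m["position"],s["time_s"])
for d in bot.search_frame("blank_mid","wrist")[:3]: print(d)
for d in bot.cut_out("blank_mid","wrist")[:2]:
    g=cv2.findContours(d["mask"].astype(np.uint8),0,1)[0];k=max(g,key=cv2.contourArea).reshape(-1,2)
    w=np.array([ray(p,m,.045)[:2] for p in k],np.float32)*1000;print(d["p"],cv2.minAreaRect(w),k.mean(0))
E
```

```text
[0.46240894 0.276482   0.20035656] 116.47575969223539 [0.40398833 0.24708444 0.31812436] 2.15
{'at': [0.3109, 0.3143, 0.0652], 'p': 0.94}
{'at': [0.3985, 0.1611, 0.0457], 'p': 0.73}
{'at': [0.4611, 0.2784, 0.0465], 'p': 0.66}
0.96 ((752.6377563476562, 184.1558837890625), (43.19586944580078, 58.355255126953125), 31.23694610595703) [ 94.03246753 465.04545455]
0.68 ((463.7181396484375, 280.50152587890625), (114.1630630493164, 25.91489028930664), 27.367687225341797) [323.82825485 225.79224377]
```

View pics/w1.png

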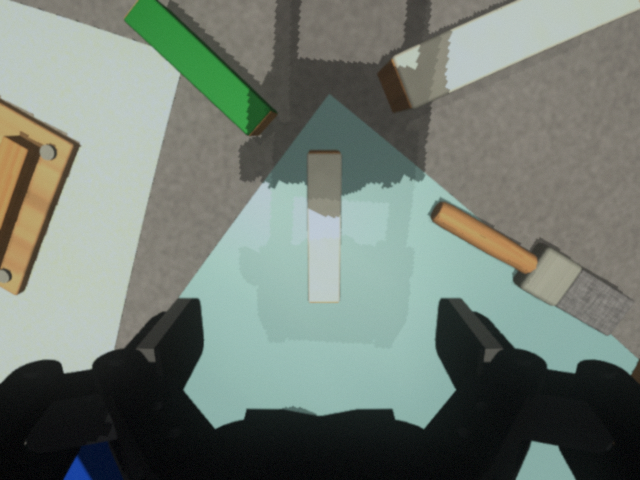

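The blank is at wrist pixel (324,226), aligned between the fingers at world (463,280) with its long axis at about 27°. Nothing lies within finger reach. I'll descend so that the tips are near z = 22 mm, to stay clear of the fence later.

>>> {"api": "step_arm", "payload": {
  "increments": [
    [1,3,-40,0],
    [0,0,-40,0],
    [0,0,-40,0],
    [0,0,-25,0],
    [0,0,-8,0],
    [0,0,0,0]
  ]
}}

```text
time_s: 2.9
ee_pos: [0.4616, 0.2815, 0.0465]
tcp_rot: [0.713, -3.057, 0.0]
contact_force: [0.7, 0.0, 1.0]
finger_gap: 0.999
grip_force: 0.0
```

>>> {"api": "step_arm", "payload": {
  "increments": [
    [0,0,0,0],
    [0,0,0,0],
    [0,0,0,0],
    [0,0,0,0],
    [0,0,0,0],
    [0,0,0,0],
    [0,0,0,0],
    [0,0,0,0]
  ],
  "grip": 255,
  "force": 30
}}

```text
time_s: 3.7
ee_pos: [0.4634, 0.2812, 0.0484]
tcp_rot: [-0.711, 3.059, 0.0]
contact_force: [-1.4, -0.4, 6.1]
finger_gap: 0.27
grip_force: 32.5
```

>>> {"api": "step_arm", "payload": {
  "increments": [
    [0,0,30,0],
    [0,0,40,0],
    [15,-25,40,-0.09],
    [18,-35,40,-0.09],
    [20,-40,0,-0.09],
    [20,-40,0,-0.09],
    [20,-40,0,-0.09],
    [15,-14,0,-0.087]
  ]
}}

```text
time_s: 4.5
ee_pos: [0.5692, 0.0874, 0.1923]
tcp_rot: [-0.136, -3.138, 0.002]
contact_force: [0.0, 0.1, -1.0]
finger_gap: 0.275
grip_force: 31.5
```

```bash
python3 - <<'E'
from h import *
bot.grab_frame("top")
s=bot.sense();m=bot.camera_model("wrist");im=bot.grab_frame("wrist");cv2.imwrite("pics/w2.png",im)
import json;json.dump({k:np.array(v).tolist() for k,v in m.items() if k in("fx","fy","cx","cy","k1","position","rotation")},open("m2.json","w"))
print(s["ee_pos"],closedir(s),m["position"],s["time_s"],s["grip_force"],s["finger_gap"])
for q,z in (("press",.012),("jaw",.03),("fence",.03),("blank_mid",.2)):
  for d in bot.cut_out(q,"wrist")[:2]:
    g=cv2.findContours(d["mask"].astype(np.uint8),0,1)[0];k=max(g,key=cv2.contourArea).reshape(-1,2)
    w=np.array([ray(p,m,z)[:2] for p in k],np.float32)*1000;print(q,d["p"],cv2.minAreaRect(w),k.mean(0))
E
```

```text
[0.57088803 0.08647441 0.19236172] 84.8240416097092 [0.5057395  0.09295354 0.31010795] 4.55 31.54428005218506 0.27503405491476357
press 0.71 ((561.5317993164062, -56.13914489746094), (259.92388916015625, 149.53538513183594), 86.02314758300781) [146.39587852 212.57049892]
jaw 0.87 ((563.7320556640625, -13.749870300292969), (34.046939849853516, 71.28672790527344), 84.51822662353516) [189.1659919 225.048583 ]
fence 0.94 ((558.0665283203125, -47.503875732421875), (244.74765014648438, 140.65338134765625), 85.91187286376953) [146.11930586 212.36334056]
blank_mid 0.76 ((476.4925842285156, 130.13330078125), (10.976103782653809, 1.9581295251846313), 86.6646957397461) [454.     2.25]
blank_mid 0.71 ((554.7247314453125, 88.21098327636719), (21.834482192993164, 83.71484375), 85.01219177246094) [319.09415584 285.93344156]
```

View pics/w2.png

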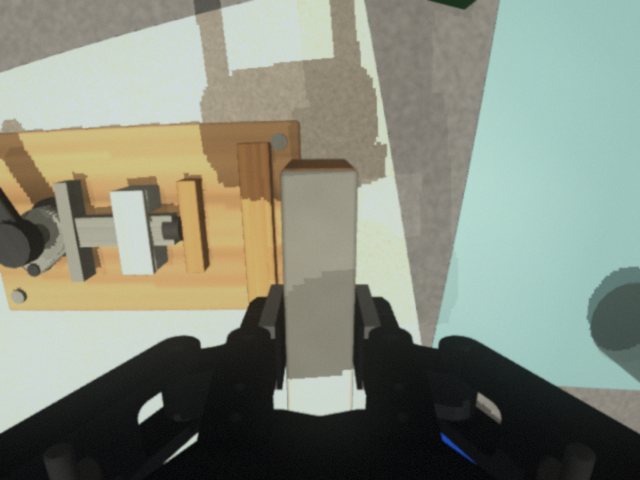

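The held blank hangs straight between the fingers. The fence's nest-side top edge runs from about (239,143) to (247,305), and the jaw's right edge is at about (201,225).

```bash
python3 - <<'E'
from h import *
import json
m=json.load(open("m2.json"));m={k:np.array(v) for k,v in m.items()}
im=cv2.imread("pics/w2.png")
th=np.radians(-4);ex=np.array([np.cos(th),np.sin(th)]);ey=np.array([-ex[1],ex[0]])
o=np.array([561.5,-56.1])-65*ey;print("origin",o)
def loc(px,z): d=ray(px,m,z)[:2]*1000-o;return np.round([d@ex,d@ey],1)
for p in ((239,143),(243,225),(247,305),(270,143),(275,290)):print("fence",p,loc(p,.03))
for p in ((178,180),(184,272),(199,180),(204,270),(193,180),(197,270)):print("jaw",p,loc(p,.03))
print("hub",loc((14,243),.064))
for r in (170,190,210,230,250,268): print(r,im[r,172:256].mean(1).astype(int).tolist())
print(bot.sense()["ee_pos"],closedir(bot.sense()))
E
```

```text
origin [ 556.96582921 -120.94166327]
fence (239, 143) [-59.6 153.2]
fence (243, 225) [ -0.9 152. ]
fence (247, 305) [ 62.8 150.5]
fence (270, 143) [-59.  174.8]
fence (275, 290) [ 50.6 172.9]
jaw (178, 180) [-35.  107.4]
jaw (184, 272) [ 34.9 104.1]
jaw (199, 180) [-34.6 122.6]
jaw (204, 270) [ 33.5 119.7]
jaw (193, 180) [-34.7 118.3]
jaw (197, 270) [ 33.4 114.3]
hub [ 0.3 -0.9]
170 [175, 173, 172, 174, 174, 174, 173, 173, 172, 172, 172, 173, 173, 172, 172, 173, 172, 171, 171, 171, 172, 171, 172, 172, 171, 172, 172, 173, 171, 171, 173, 170, 174, 174, 171, 172, 172, 170, 171, 171, 168, 156, 143, 138, 125, 119, 114, 114, 113, 113, 110, 113, 112, 114, 113, 113, 111, 112, 112, 109, 113, 110, 112, 114, 110, 108, 95, 94, 101, 102, 106, 103, 104, 104, 101, 101, 100, 100, 98, 96, 99, 101, 103, 102]
190 [161, 160, 161, 159, 154, 146, 149, 156, 158, 161, 161, 160, 161, 161, 160, 158, 160, 159, 160, 160, 160, 159, 151, 124, 84, 63, 62, 59, 58, 66, 92, 122, 140, 149, 151, 155, 159, 161, 160, 159, 159, 160, 161, 158, 161, 159, 162, 160, 161, 160, 159, 160, 159, 159, 158, 159, 160, 159, 161, 160, 
[... 1138 characters left out ...]
 148, 153, 157, 156, 156, 155, 158, 158, 158, 156, 158, 158, 159, 159, 157, 157, 154, 157, 157, 157, 157, 159, 157, 156, 158, 156, 157, 156, 159, 158, 156, 157, 144, 139, 147, 156, 159, 160, 162, 160, 160, 161, 159, 161, 160]
268 [164, 165, 164, 167, 165, 166, 166, 165, 166, 164, 168, 165, 164, 159, 149, 154, 156, 159, 159, 159, 160, 159, 160, 160, 158, 160, 157, 158, 157, 158, 154, 131, 94, 73, 90, 129, 155, 163, 163, 165, 165, 167, 164, 164, 163, 164, 164, 163, 164, 165, 165, 165, 165, 163, 164, 162, 165, 164, 163, 164, 164, 163, 163, 165, 165, 164, 165, 164, 164, 164, 163, 165, 164, 158, 152, 155, 160, 162, 161, 162, 162, 161, 159, 164]
[0.56788034 0.0915626  0.19229291] 85.53167736840985
```

```bash
python3 - <<'E'
from h import *
P=[];C=[];A=[]
for i in range(10):
    bot.grab_frame("wrist");s=bot.sense();P.append(s["ee_pos"]);A.append(closedir(s));C.append(bot.camera_model("wrist")["position"])
P=np.array(P)*1000;print(P.mean(0),P.std(0),np.mean(A),np.std(A),np.mean(C,0)*1000,np.std(C,0)*1000)
E
```

```text
[568.35620578  91.39665351 192.88146509] [0.26211622 0.30918482 0.19861995] 85.50081182383323 0.0360542436440963 [503.28529737  96.86009507 310.7165964 ] [0.21890507 0.2588733  0.16176851]
```

```bash
python3 - <<'E'
from h import *
m=bot.camera_model("wrist");im=bot.grab_frame("wrist");cv2.imwrite("pics/w3.png",im)
for d in bot.cut_out("press","wrist")[:1]:
    g=cv2.findContours(d["mask"].astype(np.uint8),0,1)[0];k=max(g,key=cv2.contourArea).reshape(-1,2)
    w=np.array([ray(p,m,.012)[:2] for p in k],np.float32)*1000;print(cv2.minAreaRect(w))
g=im.mean(2)
for r in (190,210,230,250,265):
    row=cv2.GaussianBlur(g[r-1:r+2].mean(0)[None],(5,1),0)[0]
    d=np.diff(row)
    jx=185+np.argmin(d[185:225]);fx=jx+30+np.argmin(d[jx+30:jx+60])
    print(r,jx,fx,np.round(ray((jx,r),m,.03)*1000,1)[:2],np.round(ray((fx,r),m,.03)*1000,1)[:2])
a=cv2.resize(im[120:320,0:320],None,fx=2.5,fy=2.5);cv2.imwrite("pics/w3c.png",a)
E
```

```text
((567.9044799804688, -20.77864646911621), (35.51395034790039, 75.4805679321289), 84.62286376953125)
190 189 233 [ 5.361e+02 -5.000e-01] [538.8  31.4]
210 191 233 [550.8  -1.3] [553.3  29.5]
230 193 235 [565.8  -2.3] [568.3  29. ]
250 195 236 [581.2  -3.3] [583.6  27.6]
265 197 237 [593.1  -3.7] [595.4  26.8]
```

View pics/w3c.png

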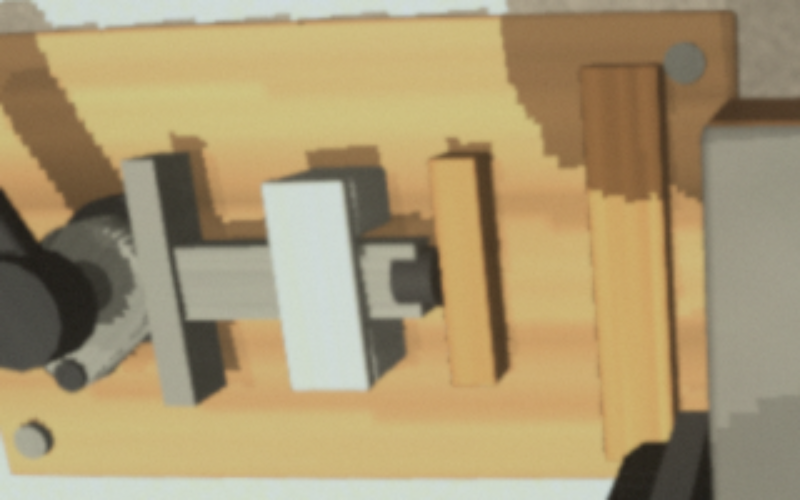

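The picture shows the empty nest between the jaw (crop x about 480) and the fence (crop x about 590). The slot measures about 31 mm with its middle at (566.5, 14) and a yaw of about -4°. Next I move over it and stop short.

>>> {"api": "step_arm", "payload": {
  "increments": [
    [-0.5,-25,0,0.009],
    [-0.5,-30,0,0],
    [-0.5,-17,0,0],
    [-0.5,-5.5,-20,0],
    [0,0,-35,0],
    [0,0,-35,0],
    [0,0,-20,0],
    [0,0,0,0]
  ]
}}

```text
time_s: 6.2
ee_pos: [0.5638, 0.0134, 0.0789]
tcp_rot: [-0.111, -3.132, -0.001]
contact_force: [-0.5, 0.1, -0.5]
finger_gap: 0.276
grip_force: 31.5
```

```bash
python3 - <<'E'
from h import *
for i in range(5): bot.grab_frame("wrist")
s=bot.sense();m=bot.camera_model("wrist");im=bot.grab_frame("wrist")
print(s["ee_pos"]*1000,closedir(s),s["contact_force"],s["time_s"],m["position"]*1)
cv2.imwrite("pics/w4.png",im)
E
```

```text
[568.30101254  13.12337009  85.23989013] 85.94858286618367 [ 0.02571284 -0.51624518 -2.06060613] 6.45 [0.50272412 0.01811662 0.20281598]
```

View pics/w4.png

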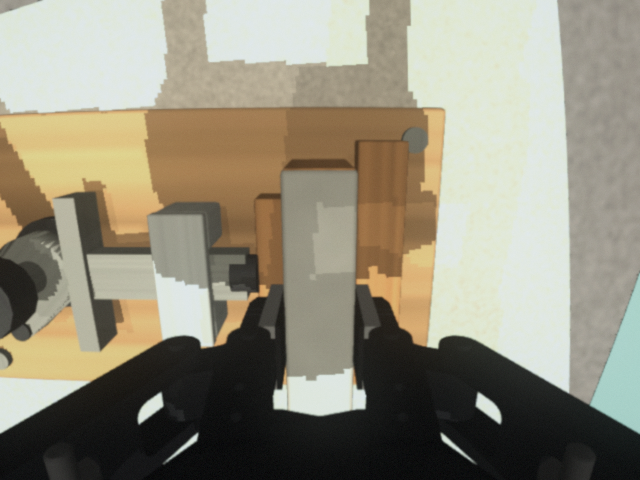

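```bash
python3 - <<'E'
from h import *
m=bot.camera_model("wrist");s=bot.sense()
for p,z in (((356,142),.03),((358,275),.03),((257,196),.03),((283,172),.082),((355,172),.082),((283,300),.082),((355,300),.082)): print(p,np.round(ray(p,m,z)*1000,1))
print(s["ee_pos"]*1000)
E
```

```text
(356, 142) [508.5  33.4  30. ]
(358, 275) [569.   31.5  30. ]
(257, 196) [528.7 -11.4  30. ]
(283, 172) [514.1   6.2  82. ]
(355, 172) [515.6  28.   82. ]
(283, 300) [556.1   2.2  82. ]
(355, 300) [557.8  26.1  82. ]
[568.19288923  13.13725021  85.14127545]
```

The blank hangs above the slot: its edges are at y 2 to 26 and the fence face is at about 31.5. I nudge +1.5 mm in y and -2 mm in x, then lower.

>>> {"api": "step_arm", "payload": {
  "increments": [
    [-2,1.5,0,0],
    [0,0,-8,0],
    [0,0,-6,0],
    [0,0,-4,0],
    [0,0,-3,0],
    [0,0,-2,0],
    [0,0,0,0],
    [0,0,0,0]
  ]
}}

```text
time_s: 7.3
ee_pos: [0.5649, 0.0147, 0.0604]
tcp_rot: [-0.111, -3.14, 0.0]
contact_force: [-2.3, -0.7, 3.9]
finger_gap: 0.272
grip_force: 32.2
```

>>> {"api": "step_arm", "payload": {
  "increments": [
    [0,0,-0.5,0],
    [0,0,0,0]
  ]
}}

```text
time_s: 7.5
ee_pos: [0.5649, 0.0147, 0.0604]
tcp_rot: [-0.111, -3.139, 0.0]
contact_force: [-4.4, 0.2, 6.4]
finger_gap: 0.272
grip_force: 32.5
```

>>> {"api": "step_arm", "payload": {
  "increments": [
    [0,0,0,0],
    [0,0,0,0],
    [0,0,0,0],
    [0,0,0,0],
    [0,0,0,0]
  ],
  "grip": 120
}}

```text
time_s: 8.0
ee_pos: [0.5647, 0.0148, 0.0593]
tcp_rot: [-0.111, -3.14, -0.0]
contact_force: [-0.2, -0.5, -0.2]
finger_gap: 0.528
grip_force: 0.0
```

>>> {"api": "step_arm", "payload": {
  "increments": [
    [0,0,15,0],
    [0,0,30,0],
    [0,0,40,0],
    [0,0,40,0],
    [0,0,15,0],
    [0,0,0,0],
    [0,0,0,0]
  ]
}}

```text
time_s: 8.7
ee_pos: [0.5641, 0.0148, 0.1985]
tcp_rot: [-0.111, -3.138, -0.0]
contact_force: [0.1, 0.3, -0.4]
finger_gap: 0.525
grip_force: 0.0
```

```bash
python3 - <<'E'
from h import *
for i in range(3): bot.grab_frame("top")
s=bot.sense();m=bot.camera_model("wrist");im=bot.grab_frame("wrist")
print(s["ee_pos"]*1000,closedir(s),s["contact_force"],s["time_s"],s["finger_gap"])
cv2.imwrite("pics/w5.png",im)
t=bot.grab_frame("top");mt=bot.camera_model("top")
for n,mm in (("wrist",m),("top",mt)):
  for q in("handle","blank_mid","cam_axis","crank","follower_top"):
    for d in bot.search_frame(q,n)[:3]: print(n,q,np.round(d["at"],4),round(d["p"],2),proj(d["at"],mm).round())
E
```

```text
[563.33618108  14.87423035 196.64816915] 85.94014906028933 [-0.37302174 -0.56064673 -0.24316713] 8.85 0.5289631788299931
wrist handle [ 0.514  -0.1388  0.0706] 0.84 [ 73. 180.]
wrist blank_mid [0.4211 0.1901 0.0185] 0.92 [552.   9.]
wrist blank_mid [0.5588 0.0177 0.0578] 0.91 [323. 226.]
wrist blank_mid [0.7157 0.1644 0.0648] 0.52 [525. 412.]
wrist cam_axis [ 0.5467 -0.071   0.0121] 0.57 [208. 206.]
wrist crank [ 0.5131 -0.1378  0.07  ] 0.86 [ 74. 178.]
wrist follower_top [ 0.5566 -0.0676  0.0347] 0.73 [206. 224.]
top handle [ 0.5267 -0.1375  0.0678] 0.96 [403. 231.]
top blank_mid [0.4066 0.1658 0.0419] 0.86 [268. 286.]
top blank_mid [0.762  0.1958 0.0632] 0.85 [253. 129.]
top blank_mid [0.297  0.3248 0.0672] 0.7 [195. 336.]
top cam_axis [ 0.5314 -0.114   0.0103] 0.68 [389. 231.]
top cam_axis [0.4181 0.4779 0.0149] 0.25 [138. 281.]
top crank [ 0.5266 -0.1348  0.0718] 0.85 [402. 231.]
top follower_top [ 0.5544 -0.0956  0.0385] 0.7 [382. 220.]
```

View pics/w5.png

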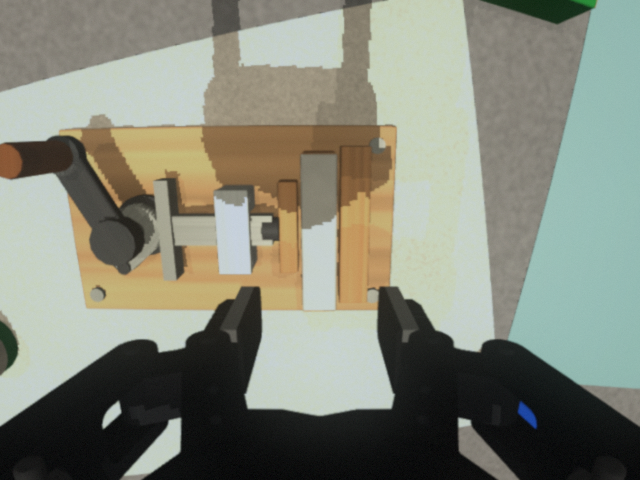

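The blank stands in the nest (pixels 303–337 across, rows 153–308), centred on the jaw (rows 181–276). The handle top is at (10,160), its foot is near (66,152), and the crank hub is at (113,243).

```bash
python3 - <<'E'
from h import *
m=bot.camera_model("wrist");mt=bot.camera_model("top")
top=ray((10,160),m,.112);hub=ray((113,243),m,.068)
print(top,hub)
# top cam handle top at crop (478,294)/4.4
p=(303+480/4.4,177+292/4.4);print(p,ray(p,mt,.112))
o=np.array([.5565,-.1210]);a=[np.degrees(np.arctan2(*(q[:2]-o)[::-1])) for q in(top,ray(p,mt,.112))];print(a,[np.linalg.norm(q[:2]-o) for q in(top,ray(p,mt,.112))])
E
```

```text
[ 0.4997677  -0.14778256  0.112     ] [ 0.56063729 -0.1236307   0.068     ]
(412.09090909090907, 243.36363636363637) [ 0.49833287 -0.14881273  0.112     ]
[np.float64(-154.7286335158805), np.float64(-154.4451121320268)] [np.float64(0.0627364254057925), np.float64(0.06447451836086046)]
```

The handle is at about (498.3,-148.9), at an angle of -154.6° and a radius of about 65 mm. I'll straddle it with the half-open fingers, closing line along the tangent. Turning clockwise to yaw -64.6° leaves the last joint room for the sweep.

>>> {"api": "step_arm", "payload": {
  "increments": [
    [-3,-8,0,-0.131],
    [-3,-8,0,-0.131],
    [-3,-8,0,-0.131],
    [-3,-8,0,-0.131],
    [-3,-8,0,-0.131],
    [-3,-8,0,-0.131],
    [-3,-8,0,-0.131],
    [-3,-8,0,-0.131]
  ]
}}

```text
time_s: 10.25
ee_pos: [0.5406, -0.0496, 0.1996]
tcp_rot: [1.674, 2.658, 0.0]
contact_force: [0.7, 0.3, 0.6]
finger_gap: 0.53
grip_force: 0.0
```

>>> {"api": "step_arm", "payload": {
  "increments": [
    [-3.3,-8.2,0,-0.131],
    [-3.3,-8.2,0,-0.131],
    [-3.3,-8.2,0,-0.131],
    [-3.3,-8.2,0,-0.131],
    [-3.3,-8.2,0,-0.131],
    [-3.3,-8.2,0,-0.131],
    [-3.3,-8.2,0,-0.131],
    [-3.3,-8.2,0,-0.131]
  ]
}}

```text
time_s: 11.05
ee_pos: [0.5142, -0.1152, 0.1996]
tcp_rot: [2.78, 1.464, 0.0]
contact_force: [-0.3, 0.8, -0.1]
finger_gap: 0.533
grip_force: 0.0
```

>>> {"api": "step_arm", "payload": {
  "increments": [
    [-4,-8,0,-0.131],
    [-4,-8,0,-0.131],
    [-4,-8,0,-0.131],
    [-3,-8,0,-0.131],
    [0,0,0,0],
    [0,0,0,0],
    [0,0,0,0]
  ]
}}

```text
time_s: 11.75
ee_pos: [0.4994, -0.1466, 0.1995]
tcp_rot: [-3.061, -0.705, -0.0]
contact_force: [-0.1, -0.1, 0.9]
finger_gap: 0.529
grip_force: 0.0
```

```bash
python3 - <<'E'
from h import *
s=bot.sense();m=bot.camera_model("wrist");im=bot.grab_frame("wrist")
print(s["ee_pos"]*1000,np.degrees(s["q"][[0,5]]),closedir(s),s["contact_force"],s["time_s"],s["finger_gap"])
cv2.imwrite("pics/w6.png",im)
E
```

```text
[ 499.44903327 -146.55483493  199.49125348] [-24.55433444  39.49751395] 115.94617214785794 [-0.06013566 -0.10252468  0.89847071] 11.75 0.5286659462055917
```

View pics/w6.png

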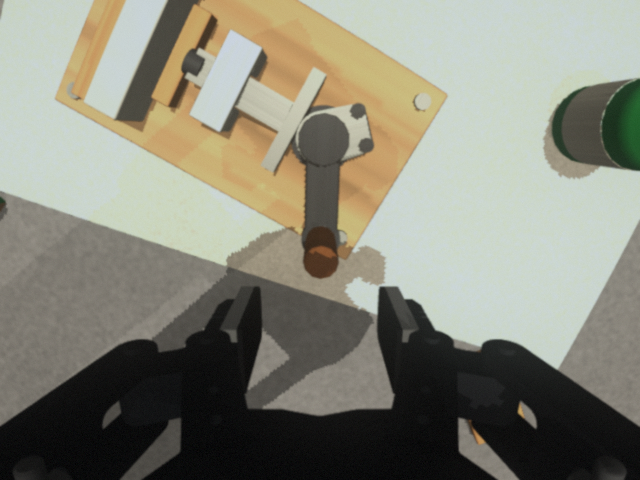

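The handle top, at (320,261), sits midway between the fingers, and the crank arm points straight up the image towards the hub at (323,138). The paint bottle at (610,125) is well away.

```bash
python3 - <<'E'
from h import *
m=bot.camera_model("wrist");mt=bot.camera_model("top");s=bot.sense()
print(s["ee_pos"],"handle",ray((320,261),m,.112),"hub",ray((323,138),m,.068),"bottle",ray((487,166),mt,.13))
# arc waypoints, 0.1 rad steps about o
o=np.array([557,-121.])
a=np.radians(-154.6)+np.arange(0,26)*.1
P=o+65*np.c_[np.cos(a),np.sin(a)]
print(np.c_[np.arange(1,26)*.1,np.diff(P,axis=0)].round(1).tolist())
E
```

```text
[ 0.49946451 -0.14649826  0.19948635] handle [ 0.49879723 -0.14781082  0.112     ] hub [ 0.55802441 -0.12113417  0.068     ] bottle [ 0.6577203  -0.30435461  0.13      ]
[[0.1, 3.1, -5.7], [0.2, 3.6, -5.4], [0.3, 4.2, -5.0], [0.4, 4.6, -4.6], [0.5, 5.1, -4.1], [0.6, 5.4, -3.5], [0.7, 5.8, -3.0], [0.8, 6.0, -2.4], [0.9, 6.2, -1.8], [1.0, 6.4, -1.1], [1.1, 6.5, -0.5], [1.2, 6.5, 0.1], [1.3, 6.4, 0.8], [1.4, 6.3, 1.4], [1.5, 6.2, 2.1], [1.6, 5.9, 2.7], [1.7, 5.6, 3.2], [1.8, 5.3, 3.8], [1.9, 4.9, 4.3], [2.0, 4.4, 4.8], [2.1, 3.9, 5.2], [2.2, 3.4, 5.5], [2.3, 2.8, 5.9], [2.4, 2.2, 6.1], [2.5, 1.6, 6.3]]
```

>>> {"api": "step_arm", "payload": {
  "increments": [
    [-0.5,-1.5,-30,0],
    [0,0,-35,0],
    [0,0,-25,0],
    [0,0,-12,0],
    [0,0,0,0]
  ]
}}

```text
time_s: 12.3
ee_pos: [0.4977, -0.1476, 0.0955]
tcp_rot: [-3.059, -0.703, 0.005]
contact_force: [0.1, 0.5, 0.6]
finger_gap: 0.531
grip_force: 0.0
```

>>> {"api": "step_arm", "payload": {
  "increments": [
    [3.1,-5.7,0,0.1],
    [3.6,-5.4,0,0.1],
    [4.2,-5.0,0,0.1],
    [4.6,-4.6,0,0.1],
    [5.1,-4.1,0,0.1],
    [0,0,0,0]
  ]
}}

```text
time_s: 12.9
ee_pos: [0.521, -0.1739, 0.0996]
tcp_rot: [2.791, 1.437, 0.003]
contact_force: [-0.6, 0.6, 0.7]
finger_gap: 0.53
grip_force: 0.0
```

>>> {"api": "step_arm", "payload": {
  "increments": [
    [5.4,-3.5,0,0.1],
    [5.8,-3.0,0,0.1],
    [6.0,-2.4,0,0.1],
    [0,0,0,0]
  ]
}}

```text
time_s: 13.3
ee_pos: [0.5378, -0.1825, 0.099]
tcp_rot: [2.547, 1.836, 0.002]
contact_force: [-0.6, -0.1, -0.2]
finger_gap: 0.532
grip_force: 0.0
```

>>> {"api": "step_arm", "payload": {
  "increments": [
    [6.2,-1.8,0,0.1],
    [6.4,-1.1,0,0.1],
    [0,0,0,0]
  ]
}}

```text
time_s: 13.6
ee_pos: [0.5499, -0.1851, 0.0984]
tcp_rot: [2.352, 2.08, 0.001]
contact_force: [0.2, -0.3, -0.4]
finger_gap: 0.531
grip_force: 0.0
```

>>> {"api": "step_arm", "payload": {
  "increments": [
    [6.5,-0.5,0,0.1],
    [6.5,0.1,0,0.1],
    [0,0,0,0]
  ]
}}

```text
time_s: 13.9
ee_pos: [0.5617, -0.1852, 0.0979]
tcp_rot: [-2.134, -2.304, 0.002]
contact_force: [-3.5, 1.0, 3.4]
finger_gap: 0.529
grip_force: 1.7
```

>>> {"api": "step_arm", "payload": {
  "increments": [
    [6.4,0.8,0,0.1],
    [0,0,0,0]
  ]
}}

```text
time_s: 14.1
ee_pos: [0.568, -0.1844, 0.0976]
tcp_rot: [-2.017, -2.407, 0.002]
contact_force: [-3.6, -0.5, 2.3]
finger_gap: 0.529
grip_force: 1.9
```

```bash
cat > look.py <<'E'
from h import *
import sys
s=bot.sense();m=bot.camera_model("top");mw=bot.camera_model("wrist");im=bot.grab_frame("wrist");t=bot.grab_frame("top")
c=np.zeros((600,800,3),np.uint8);c[:375,:500]=cv2.resize(im,(500,375))
c[300:600,420:800]=0
b=cv2.resize(t[180:260,320:430],None,fx=3.4,fy=3.4,interpolation=cv2.INTER_CUBIC)
c[600-b.shape[0]:,800-b.shape[1]:]=b
cv2.imwrite(sys.argv[1],c)
F=s["contact_force"];p=s["ee_pos"][:2]*1000-[557,-121];a=np.arctan2(p[1],p[0]);tn=np.array([-np.sin(a),np.cos(a)])
print("t",s["time_s"],"theta",a+np.radians(154.6),"r",np.hypot(*p),"Ft",F[:2]@tn,"F",F.round(1))
for n in("wrist","top"):
    for d in bot.search_frame("follower_top",n)[:2]+bot.search_frame("handle",n)[:1]: print(n,np.round(d["at"],4),d["p"])
E
python3 look.py pics/l1.png
```

```text
t 14.1 theta 1.2987774013925015 r 64.38557643110678 Ft -3.5811698425314353 F [-3.6 -0.5  2.3]
wrist [ 0.5583 -0.0889  0.0348] 0.76
wrist [ 0.5584 -0.121   0.0148] 0.39
wrist [ 0.5555 -0.1601  0.0705] 0.76
top [ 0.5639 -0.034   0.0387] 0.73
top [0.5667 0.0144 0.0534] 0.61
top [ 0.5544 -0.1283  0.0692] 0.7
```

View pics/l1.png

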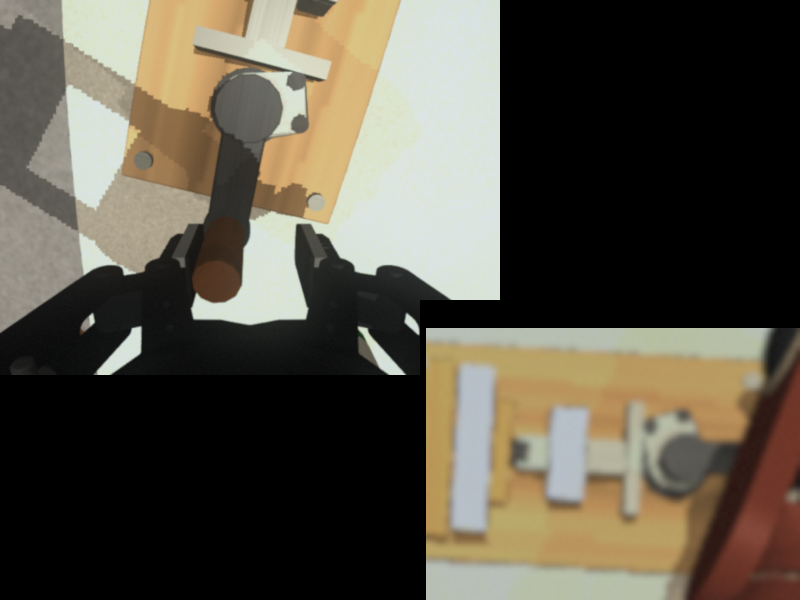

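The picture shows the handle (220,270) resting on the trailing finger, with the lobe's two rollers at (296,80) and (299,123) beside the hub (248,105). The bar normal points up and slightly right, about 1.3 rad on, so the dwell middle is near 2.4 rad. I carry on in small steps, watching the tangential force.

>>> {"api": "step_arm", "payload": {
  "increments": [
    [6.3,1.4,0,0.1],
    [6.2,2.1,0,0.1],
    [0,0,0,0]
  ]
}}

```text
time_s: 14.7
ee_pos: [0.5805, -0.1811, 0.0973]
tcp_rot: [-1.761, -2.599, 0.002]
contact_force: [-5.3, 0.1, 3.2]
finger_gap: 0.535
grip_force: 2.9
```

>>> {"api": "step_arm", "payload": {
  "increments": [
    [5.9,2.7,0,0.1],
    [5.6,3.2,0,0.1],
    [0,0,0,0]
  ]
}}

```text
time_s: 15.0
ee_pos: [0.5916, -0.1753, 0.0972]
tcp_rot: [-1.493, -2.762, 0.003]
contact_force: [-7.9, -0.1, 3.4]
finger_gap: 0.53
grip_force: 3.1
```

>>> {"api": "step_arm", "payload": {
  "increments": [
    [5.3,3.8,0,0.1],
    [0,0,0,0]
  ]
}}

```text
time_s: 15.2
ee_pos: [0.5968, -0.1717, 0.0971]
tcp_rot: [-1.353, -2.833, 0.003]
contact_force: [-6.8, -1.6, 3.2]
finger_gap: 0.528
grip_force: 3.0
```

>>> {"api": "step_arm", "payload": {
  "increments": [
    [4.9,4.3,0,0.1],
    [0,0,0,0]
  ]
}}

```text
time_s: 15.4
ee_pos: [0.6019, -0.1675, 0.097]
tcp_rot: [-1.21, -2.897, 0.003]
contact_force: [-5.6, -1.6, 2.1]
finger_gap: 0.528
grip_force: 2.6
```

```bash
python3 look.py pics/l2.png
```

```text
t 15.4 theta 1.8955653788890496 r 64.61153699850006 Ft -5.180392857497425 F [-5.6 -1.6  2.1]
wrist [ 0.5626 -0.0778  0.0364] 0.96
wrist [ 0.5714 -0.1519  0.0713] 0.71
top [ 0.5637 -0.0295  0.0369] 0.74
top [ 0.5634 -0.0308  0.0363] 0.19
```

>>> {"api": "step_arm", "payload": {
  "increments": [
    [4.4,4.8,0,0.1],
    [0,0,0,0]
  ]
}}

```text
time_s: 15.9
ee_pos: [0.6066, -0.1626, 0.097]
tcp_rot: [-1.064, -2.955, 0.002]
contact_force: [-4.1, -1.2, 1.0]
finger_gap: 0.531
grip_force: 1.9
```

>>> {"api": "step_arm", "payload": {
  "increments": [
    [2.0,2.6,0,0.05],
    [0,0,0,0]
  ]
}}

```text
time_s: 16.1
ee_pos: [0.6089, -0.16, 0.097]
tcp_rot: [-0.992, -2.981, 0.001]
contact_force: [-3.0, -1.0, -0.4]
finger_gap: 0.53
grip_force: 1.5
```

>>> {"api": "step_arm", "payload": {
  "increments": [
    [1.9,2.6,0,0.05],
    [0,0,0,0]
  ]
}}

```text
time_s: 16.3
ee_pos: [0.6111, -0.1572, 0.0971]
tcp_rot: [0.917, 3.004, -0.0]
contact_force: [-2.2, -0.5, -0.8]
finger_gap: 0.528
grip_force: 1.0
```

```bash
python3 look.py pics/l3.png
```

```text
t 16.3 theta 2.109044117638548 r 65.06354535723793 Ft -1.5835460515511866 F [-2.2 -0.5 -0.8]
wrist [ 0.5673 -0.0663  0.0365] 0.81
wrist [ 0.5681 -0.1059  0.017 ] 0.65
wrist [ 0.58   -0.1465  0.0685] 0.89
top [ 0.564  -0.0307  0.0359] 0.61
top [ 0.5665 -0.0317  0.0102] 0.21
top [ 0.5624 -0.0319  0.0355] 0.23
```

Force is fading towards the nose, so I keep creeping.

>>> {"api": "step_arm", "payload": {
  "increments": [
    [1.8,2.7,0,0.05],
    [0,0,0,0]
  ]
}}

```text
time_s: 16.8
ee_pos: [0.6132, -0.1543, 0.0975]
tcp_rot: [0.84, 3.026, 0.0]
contact_force: [-1.5, -1.0, -0.4]
finger_gap: 0.527
grip_force: 0.5
```

>>> {"api": "step_arm", "payload": {
  "increments": [
    [1.6,2.8,0,0.05],
    [0,0,0,0]
  ]
}}

```text
time_s: 17.0
ee_pos: [0.6152, -0.1513, 0.0978]
tcp_rot: [0.764, 3.045, 0.001]
contact_force: [-0.5, 0.6, -0.6]
finger_gap: 0.526
grip_force: 0.0
```

>>> {"api": "step_arm", "payload": {
  "increments": [
    [1.5,2.9,0,0.05],
    [0,0,0,0]
  ]
}}

```text
time_s: 17.2
ee_pos: [0.6168, -0.1484, 0.098]
tcp_rot: [0.688, 3.063, 0.001]
contact_force: [-0.9, 0.4, -0.1]
finger_gap: 0.527
grip_force: 0.0
```

```bash
python3 look.py pics/l4.png
```

```text
t 17.2 theta 2.2678908834091027 r 65.78887470620454 Ft -0.020617302088936917 F [-0.9  0.4 -0.1]
wrist [ 0.5643 -0.0564  0.034 ] 0.59
wrist [ 0.5707 -0.0072  0.0283] 0.17
wrist [ 0.5854 -0.1429  0.0704] 0.76
top [ 0.5616 -0.0296  0.0381] 0.67
top [ 0.6515 -0.31    0.1349] 0.53
```

```bash
cat > hd.py <<'E'
from h import *
s=bot.sense();m=bot.camera_model("wrist");im=bot.grab_frame("wrist");cv2.imwrite("pics/raw_%d.png"%int(s["time_s"]*100),im)
H=cv2.cvtColor(im,cv2.COLOR_BGR2HSV)
k=((H[...,0]<14)&(H[...,1]>130)&(H[...,2]>30)&(H[...,2]<170)).astype(np.uint8)
n,l,st,ce=cv2.connectedComponentsWithStats(k)
for i in np.argsort(-st[1:,4])[:3]+1: print("brown",st[i],ce[i].round())
i=np.argmax(st[1:,4])+1;ys,xs=np.nonzero(l==i);lo=ys.max()
c=(xs[ys>lo-40].mean(),lo-20)
o=np.array([557,-121.]);p=ray(c,m,.112)[:2]*1000;d=p-o;print("handle",p,np.hypot(*d),"theta",(np.arctan2(d[1],d[0])+np.radians(154.6)))
for q in("follower_top","crank"):
    for d in bot.cut_out(q,"wrist")[:1]:
        g=cv2.findContours(d["mask"].astype(np.uint8),0,1)[0];kk=max(g,key=cv2.contourArea).reshape(-1,2)
        w=np.array([ray(a,m,.039 if q[0]=="f" else .064)[:2] for a in kk],np.float32)*1000;print(q,d["p"],cv2.minAreaRect(w),kk.min(0),kk.max(0))
print(s["ee_pos"],s["contact_force"])
E
python3 hd.py
```

```text
brown [317 332  31  22 308] [332. 341.]
brown [349 364   4   7  12] [350. 367.]
brown [349 350   3   7   9] [350. 353.]
handle [ 610.10923763 -141.05746   ] 56.77052776611768 theta 2.3371746273883
follower_top 0.69 ((560.5122680664062, -75.3924331665039), (34.480926513671875, 75.88710021972656), 86.10700988769531) [353  10] [461 187]
crank 0.93 ((599.7096557617188, -140.52548217773438), (32.3662223815918, 125.494873046875), 65.9972152709961) [272  88] [359 386]
[ 0.61619577 -0.14869332  0.09764491] [-0.61889389 -0.36639931 -0.07971355]
```

The contact force is zero and the handle now sits slightly ahead of the fingers' middle (332 against 320; it had been at 282 on the trailing finger). So the crank snapped about 0.35 rad on past the nose and rests free. I lift straight off and verify.

>>> {"api": "step_arm", "payload": {
  "increments": [
    [-0.5,1.5,10,0],
    [0,0,25,0],
    [0,0,40,0],
    [0,0,40,0],
    [-20,0,30,0],
    [-40,0,10,0],
    [-40,0,0,0],
    [0,0,0,0]
  ]
}}

```text
time_s: 18.45
ee_pos: [0.5121, -0.1466, 0.2527]
tcp_rot: [-0.688, -3.064, 0.0]
contact_force: [0.4, -0.5, 0.1]
finger_gap: 0.53
grip_force: 0.0
```

>>> {"api": "step_arm", "payload": {
  "increments": [
    [-30,30,0,0],
    [-30,40,0,0],
    [0,45,0,0],
    [0,45,0,0],
    [0,45,0,0],
    [0,45,0,0],
    [0,0,0,0],
    [0,0,0,0]
  ]
}}

```text
time_s: 19.25
ee_pos: [0.4558, 0.1038, 0.2531]
tcp_rot: [0.683, 3.066, -0.0]
contact_force: [0.1, -1.0, 0.5]
finger_gap: 0.527
grip_force: 0.0
```

```bash
python3 - <<'E'
from h import *
s=bot.sense();print(s["ee_pos"],s["time_s"],s["contact_force"])
t=bot.grab_frame("top");m=bot.camera_model("top");t0=cv2.imread("pics/top0.png");cv2.imwrite("pics/top9.png",t)
# follower bar / jaw profile along the press axis, before and after
o=np.array([.557,-.121]);th=np.radians(-4);ex=np.array([np.cos(th),np.sin(th)]);ey=np.array([-ex[1],ex[0]])
def prof(im,x,z,ys):
    g=cv2.cvtColor(im,cv2.COLOR_BGR2GRAY).astype(np.float32)
    P=np.array([proj([*(o+x*ex+y*ey),z],m) for y in ys],np.float32)
    return cv2.remap(g,P[:,0][None],P[:,1][None],1)[0].astype(int)
ys=np.arange(.010,.066,.002)
for x in(-.028,.026):
    print((ys*1000).astype(int).tolist());print(prof(t0,x,.039,ys).tolist());print(prof(t,x,.039,ys).tolist())
for q in("crank","blank_mid","jaw"):
    for d in bot.cut_out(q,"top")[:5]:
        ys2,xs2=np.nonzero(d["mask"])
        if 300<xs2.mean()<430 and 170<ys2.mean()<270:
            g=cv2.findContours(d["mask"].astype(np.uint8),0,1)[0];kk=max(g,key=cv2.contourArea).reshape(-1,2)
            w=np.array([ray(a,m,{"c":.07,"b":.057,"j":.03}[q[0]])[:2] for a in kk],np.float32)*1000;print(q,round(d["p"],2),cv2.minAreaRect(w))
E
```

```text
[0.45576087 0.10380767 0.25306347] 19.25 [ 0.07680293 -1.00099616  0.51158858]
[10, 12, 14, 16, 18, 20, 22, 24, 26, 28, 30, 32, 34, 36, 38, 40, 42, 44, 46, 48, 50, 52, 54, 56, 58, 60, 62, 64]
[127, 129, 132, 140, 150, 159, 163, 159, 143, 121, 109, 113, 126, 131, 131, 131, 131, 132, 133, 133, 132, 133, 132, 133, 135, 140, 146, 150]
[137, 138, 139, 139, 140, 141, 141, 141, 142, 147, 156, 167, 175, 176, 168, 146, 130, 129, 135, 141, 143, 143, 143, 143, 145, 150, 157, 162]
[10, 12, 14, 16, 18, 20, 22, 24, 26, 28, 30, 32, 34, 36, 38, 40, 42, 44, 46, 48, 50, 52, 54, 56, 58, 60, 62, 64]
[132, 133, 135, 140, 151, 158, 162, 159, 147, 127, 115, 119, 127, 131, 133, 133, 133, 134, 133, 133, 133, 133, 133, 133, 136, 145, 155, 164]
[136, 139, 141, 143, 143, 143, 143, 143, 145, 148, 156, 167, 174, 175, 169, 153, 134, 128, 134, 140, 143, 143, 144, 144, 147, 155, 168, 177]
blank_mid 0.93 ((564.1456909179688, 16.487850189208984), (25.217742919921875, 110.75271606445312), 87.70362091064453)
jaw 0.75 ((564.885498046875, -8.270923614501953), (24.800439834594727, 69.53213500976562), 86.13325500488281)
```

The follower bar has moved 13 mm, which is the dwell travel. It held there with the gripper away, and the blank is upright and centred. I hand in.

```bash
python3 -c "
from cell import bot
print(bot.close_job())"
```

```text
the job is handed in; nothing more can be done
None
```

The small white blank stands on edge, lengthwise and centred in the nest, and the press is clamped in its dwell (follower travel measured at about 13 mm); the arm is clear of everything, and the job was handed in at about 19 s.

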